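# Back off the locking collar of the label-roll holder and re-seat the roll

### The job

The new label roll sits off to one side of the feed plate on the desk label holder. Without gripping anything, roll a fingertip across the knurled rim of the brass locking collar, stroke after stroke, until the collar has been loosened by two full turns from where it stands; then push the label roll along its spindle until it rests against the collar, which brings it into line with the feed plate. Leave the rack with its tubes and the green pen where they are, and take the hand away.

Things in the scene. Friction and masses are not known exactly. Their poses are not given: they have to be found in the camera images.
- label_holder: Label-roll holder, heavy grey base 108 x 168 x 13 mm, fixed to the desk. Origin under the base at desk level. Its -x side carries the feed plate (low steel tear-off plate, 41 mm high, facing the robot). Its y axis runs along the horizontal spindle, whose axis lies 70 mm above the origin. Order along the spindle from +y to -y: post, fixed flange, label roll, brass locking collar, black end cap.
- spindle_tip (a point): Outer face of the black cap (24 mm across) at the free end of the spindle (16 mm thick, threaded here), 70 mm above the desk, 85 mm from the holder's origin towards its -y. Axes as the holder's.
- post_top (a point): Top of the holder's only post, 88 mm above the desk, at y = +70 mm of the holder; the post is 36 mm wide and 14 mm thick along the spindle. Between post and roll there is only a sleeve 24 mm and a fixed flange 40 mm across, so a finger has 35 mm of room there above the sleeve, and all the room it wants above the post. Axes as the holder's.
- collar (a joint): Turn of the collar in rad, 6.283 a full turn; grows as it is loosened, starts between 0 and 1.6, can reach 30. It loosens anticlockwise as seen from the capped end of the spindle: the top of the rim then moves towards the holder's -x (to the feed plate). Each turn carries the collar 5 mm along the spindle towards the cap. Turning takes about 0.02 N m (1.2 N along the rim); it stays where it is left.
- collar_center (a point): Centre of the collar's knurled rim, 70 mm above the desk on the spindle axis; shifts along it as the collar turns. The rim is 36 mm across and 18 mm wide (top 88 mm above the desk). A white stripe across the rim and a white line on its outer face show the turning. Towards the roll follow a neck 24 mm across and a flange 44 mm across, whose face is 27 mm from this point. Axes as the holder's.
- roll_center (a point): Centre of the white label roll, 70 mm above the desk on the spindle axis. The roll is 90 mm across (top 115 mm above the desk) and 36 mm wide. It starts at y = +10 mm of the holder, slides along the spindle to the collar with about 1.5 N, stays where it is left and turns freely. Resting against the collar this point is 45 mm from the collar's centre. Axes as the holder's.
- tube_rack: White sample-tube rack with twelve holes, 50 x 134 x 48 mm, loose, origin under its centre. A bystander.
- sample_tube_1: Tube with red cap in the rack, 18 mm across, 88 mm tall, origin at its foot. A bystander.
- sample_tube_2: Tube with purple cap in the rack, same size. A bystander.
- sample_tube_3: Tube with blue cap in the rack, same size. A bystander.
- pen: Green pen, 145 mm long, loose. A bystander.

How it is judged:
By the outcome, as a careful person would: the job done as asked, in the order asked, and still so for the second after the job is handed in, with the robot touching nothing.
It also fails if it takes over 61 s, if anything falls off the work surface, if the arm or the gripper's body presses on something with over 40 N, if the wrist force passes 120 N, or if a joint passes its speed limit or range.

### The arm

A 6-joint arm with a two-finger parallel gripper is mounted at the origin on the work surface; the furniture and walls round the work are solid. World frame = base frame: x ahead of the robot, y to its left, z up, the work surface at z = 0. Lengths are in m, angles in rad, forces in N, time in s.
With the tool pointing down it reaches from about 0.25 to 0.775 m from the base axis. Payload 4 kg.
Tool frame: the origin (TCP) lies between the finger pads; the fingertips stand 14 mm ahead of it and the grasp point (between the pads) lies 5 mm behind it; z points along the fingers, y is the line along which they close (so a half turn about z gives the same grasp; the last joint's range is limited). The gripper opens to 85 mm and grips with 20 to 120 N. Pads are 22 mm wide; open, the fingers measure 114 mm over their backs; the gripper's body (76 mm by 85 mm) begins 54 mm behind the grasp point. The pads swing forward as they close: fully open they stand 13 mm farther back than shut.
Start: joints at [-1.387, 0.087, 1.371, -0, 1.684, -0.103], TCP at [0.156, -0.528, 0.212] pointing down, gripper open.
Joint ranges: [-3.1, 3.1], [-0.76, 2.03], [0.27, 2.55], [-1.08, 4.22], [0.17, 2.65], [-2.57, 2.57]. Speed limits (rad/s): [2.79, 2.79, 3.14, 3.14, 3.14, 3.14].

### API

Orientations are given as a unit quaternion [w, x, y, z].
In Python, from station import env gives the robot as it stands. The module is installed in compiled form; this text tells all that it offers.
- The arm moves only by the tool jog_arm, never from a script. Its argument "series" is a list that holds one entry, the list of rows, each a list of 7 numbers: the shift along the tool's x, y, z as a fraction of full scale, then the turn, a rotation vector about the tool's x, y, z as a fraction of full scale, then the opening, from 0 (shut) to 1 (fully open). In form: [[[dx, dy, dz, rx, ry, rz, claw], ...]]. A call has 1 to 20 rows; each row is the pose to reach, as a shift and turn from the pose commanded when the call began, along the tool's axes at that moment; what a row does not reach only later rows make up. Full scale, the value 1, is 0.12 m for a shift and 45 degrees for a turn. A row lasts 1/8 s, in which the tool goes at most 62.5 mm and 10.7 degrees, less where a joint would pass 70% of its speed; a pose out of reach is approached as far as the arm can. A call with a number of a shift or a turn outside -1 to 1 is refused whole. A call with a gripper value outside its range is refused whole. The fingers move at their own pace and stop on an object; "squeeze" is the grip in N (left out, the last holds). Time passes only in rows, so rows that repeat a pose let the fingers close. It gives the time, the measured TCP pose, the force, the opening and the grip force at its end, in the units of the state.
- env.get_obs(): the state, without advancing time (a new reading comes with each control period).
- env.camera(name): name is "side" or "top"; returns a dict with "pixels" (384x512x3 uint8, blue, green, red), "z_map" (384x512 float32, m along the optical axis (not along the pixel's ray), 0 where there is no reading), "fx", "fy", "cx", "cy" (pixels), "k1" (the pictures are not rectified: a ray, as slopes to the right and down, at radius r is drawn at 1 + k1 r^2 times it, then the intrinsics apply), "extrinsics" (4x4, takes a point from camera to world coordinates). Camera axes: x right, y down, z forward; pixel columns grow to the right and rows downward; lengths in m; the calibration is good to about 2 mm. A picture is of the moment at which its call begins.
- env.finish_job(): hands the job in; it is judged then, once.
The state is a dict: "time": time; "q": joint angles; "qvel": joint speeds; "joint_torque": joint torques, N m; "tool_pos": TCP position; "eef_rot": TCP orientation; "wrist_force": force on the tool from outside, world axes, zero at the start; "moment": the same for the moment, N m; "gripper_width": opening from 0.0 (shut) to 1.0 (fully open); "gripper_force": force on a finger pad.
Only numpy, scipy, OpenCV 4.12 (cv2) and the standard library are available. Lean on these libraries where they do the work, as an engineer would, in place of code of your own. Each camera call takes 0.05 s, during which the arm holds its last target. There are 200 camera calls.

## Working session

There is one attempt and no reset: what is moved stays moved. The work goes in short steps, Python scripts to look and compute and a tool call to move; the robot and the scene stay as the last step left them, time stands still between calls to the robot, and variables do not carry over. Pictures are saved under pics/ and viewed, at most 10 in all, crops included, and the job is handed in when it is done.

Besides the shell and the picture viewer there is one more tool, called after "Emit:" as name(argument=value, ...) on one line, values as JSON. jog_arm: Moves the arm, as the interface text tells. Shift numbers are shares of 0.12 m and turn numbers shares of 45 degrees, none past 1 either way. Its arguments: {"type":"object","properties":{"series":{"type":"array"},"squeeze":{"type":"number"}},"required":["series"]}

```bash
mkdir -p pics; cat > h.py <<'E'
import numpy as np, cv2
from station import env
def cam(n):
    return env.camera(n)
def pts(c):
    h,w=c["z_map"].shape
    u,v=np.meshgrid(np.arange(w),np.arange(h))
    K=np.array([[c["fx"],0,c["cx"]],[0,c["fy"],c["cy"]],[0,0,1.]])
    p=cv2.undistortPoints(np.stack([u,v],-1).reshape(-1,1,2).astype(float),K,np.array([c["k1"],0,0,0.])).reshape(h,w,2)
    z=c["z_map"]
    P=np.concatenate([p*z[...,None],z[...,None]],-1)
    E=np.array(c["extrinsics"])
    W=P@E[:3,:3].T+E[:3,3]
    W[z==0]=np.nan
    return W
E
python3 - <<'E'
from h import *
o=env.get_obs();print(o)
a=[]
for n in("top","side"):
    c=cam(n);np.savez("c_"+n,**c);print(n,c["fx"],c["k1"],np.round(c["extrinsics"],3).tolist())
    cv2.imwrite(f"pics/{n}0.png",c["pixels"])
E
```

```text
{'time': 0.0, 'q': array([-1.38707385e+00,  8.79617616e-02,  1.37229498e+00, -2.55607212e-05,
        1.68357887e+00, -1.03085710e-01]), 'qvel': array([-0.0006542 ,  0.00125571, -0.00039255, -0.00176783, -0.00133114,
       -0.00090338]), 'joint_torque': array([-1.20957859e-03, -3.51875710e+01, -3.13272142e+01, -3.96778069e-04,
        1.08112223e-02,  1.63785990e-05]), 'tool_pos': array([ 0.15548489, -0.52699404,  0.21091481]), 'eef_rot': array([-1.12005758e-03,  9.89734823e-01,  1.42911587e-01, -5.78944949e-05]), 'wrist_force': array([0.17751423, 0.43932735, 0.13650767]), 'moment': array([ 0.029501  , -0.0216595 , -0.01084623]), 'gripper_force': 0.0, 'gripper_width': 1.0022930497355849}
top 433.7696158556219 -0.09623422306490598 [[-0.02, -0.987, 0.159, 0.402], [-1.0, 0.021, 0.007, -0.155], [-0.01, -0.158, -0.987, 0.931], [0.0, 0.0, 0.0, 1.0]]
side 421.0818483779033 -0.010071660896232355 [[0.855, -0.324, 0.405, 0.192], [-0.518, -0.54, 0.663, -0.728], [0.004, -0.777, -0.629, 0.633], [0.0, 0.0, 0.0, 1.0]]
```

View pics/top0.png

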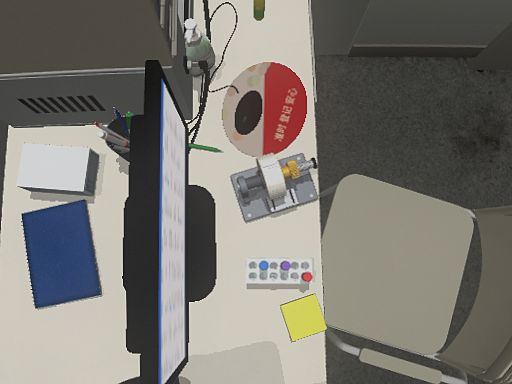

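View pics/side0.png

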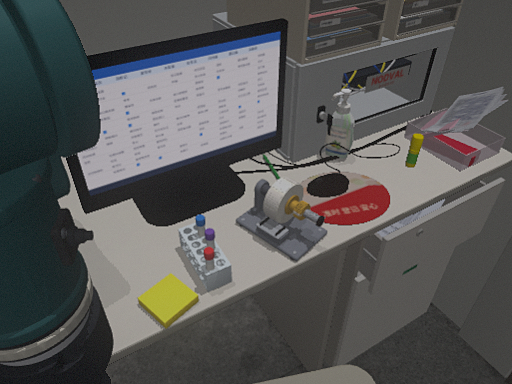

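The top picture shows the holder at about (275,185), with the cap at (312,162), the brass collar at (290,170) and the roll at (271,177). The rack is at (280,270) and the pen at (205,149). The side picture shows the collar at (297,205), the roll at (283,200) and the cap at (315,219). Next I'll measure with depth and colour.

```bash
python3 - <<'E'
from h import *
for n,(u0,v0,u1,v1) in {"top":(225,145,325,225),"side":(230,165,332,262)}.items():
    c=dict(np.load(f"c_{n}.npz"));W=pts(c);img=c["pixels"]
    hsv=cv2.cvtColor(img,cv2.COLOR_BGR2HSV)
    roi=np.zeros(img.shape[:2],bool);roi[v0:v1,u0:u1]=1
    z=W[...,2]
    br=roi&(hsv[...,0]>12)&(hsv[...,0]<28)&(hsv[...,1]>130)&(z>.05)
    wh=roi&(hsv[...,1]<60)&(hsv[...,2]>120)&(z>.085)&(z<.125)
    bk=roi&(hsv[...,2]<60)&(z>.05)&(z<.095)
    base=roi&(abs(z-.013)<.004)&(hsv[...,1]<60)&(hsv[...,2]<170)
    print(n)
    for k,m in dict(brass=br,roll=wh,black=bk,base=base).items():
        P=W[m];print(k,len(P),np.round(np.median(P,0),4) if len(P) else'',np.round(np.percentile(P,[2,98],axis=0),3).tolist() if len(P) else '')
    m=base.astype(np.uint8);P=W[base][:,:2].astype(np.float32)
    r=cv2.minAreaRect(P);print("base rect",r)
    # high things near
    X=W.reshape(-1,3);t=X[(X[:,2]>.13)&(X[:,2]<.6)&(X[:,0]<.75)&(X[:,0]>.25)&(abs(X[:,1]+.2)<.25)]
    for zl in(.13,.2,.3,.4): 
        s=t[(t[:,2]>zl)&(t[:,2]<zl+.1)]
        if len(s):print(zl,len(s),s.min(0).round(3),s.max(0).round(3))
    crop=img[v0:v1,u0:u1];cv2.imwrite(f"pics/{n}_crop.png",cv2.resize(crop,None,fx=6,fy=6,interpolation=cv2.INTER_CUBIC))
E
python3 - <<'E'
import cv2,numpy as np
a=cv2.imread('pics/top_crop.png');b=cv2.imread('pics/side_crop.png')
h=max(a.shape[0],b.shape[0]);p=lambda i:np.vstack([i,np.zeros((h-i.shape[0],i.shape[1],3),np.uint8)])
o=np.hstack([p(a),p(b)]);o=cv2.resize(o,(800,int(800*h/o.shape[1])));cv2.imwrite('pics/both1.png',o)
E
```

```text
top
brass 204 [ 0.5956 -0.2389  0.0843] [[0.583, -0.253, 0.077], [0.614, -0.221, 0.092]]
roll 844 [ 0.5771 -0.1993  0.1096] [[0.545, -0.223, 0.086], [0.623, -0.141, 0.118]]
black 22 [ 0.6099 -0.2869  0.0805] [[0.602, -0.29, 0.076], [0.62, -0.284, 0.083]]
base 1761 [ 0.564  -0.1877  0.0133] [[0.51, -0.293, 0.01], [0.641, -0.123, 0.016]]
base rect ((0.5753171443939209, -0.20832177996635437), (0.1083761602640152, 0.1666923612356186), 16.789236068725586)
0.13 2832 [ 0.25  -0.033  0.13 ] [0.75 0.05 0.23]
0.2 4105 [ 0.25  -0.041  0.2  ] [0.75 0.05 0.3 ]
0.3 13241 [ 0.25  -0.045  0.3  ] [0.75 0.05 0.4 ]
0.4 1724 [ 0.731 -0.049  0.4  ] [0.75  0.05  0.459]
side
brass 274 [ 0.5899 -0.2378  0.082 ] [[0.572, -0.255, 0.06], [0.611, -0.216, 0.091]]
roll 493 [ 0.5667 -0.2044  0.109 ] [[0.545, -0.224, 0.088], [0.608, -0.183, 0.116]]
black 84 [ 0.6034 -0.2876  0.0723] [[0.551, -0.291, 0.055], [0.618, -0.141, 0.083]]
base 2109 [ 0.5717 -0.2283  0.0126] [[0.512, -0.293, 0.009], [0.705, -0.003, 0.016]]
base rect ((0.6201826930046082, -0.1630430519580841), (0.30889248847961426, 0.2490026205778122), 61.2986946105957)
0.13 9312 [ 0.25  -0.036  0.13 ] [0.75  0.023 0.23 ]
0.2 9853 [ 0.25 -0.04  0.2 ] [0.75  0.024 0.3  ]
0.3 9093 [ 0.304 -0.043  0.3  ] [0.75 0.05 0.4 ]
0.4 6 [ 0.731 -0.034  0.401] [ 0.741 -0.029  0.402]
```

View pics/both1.png

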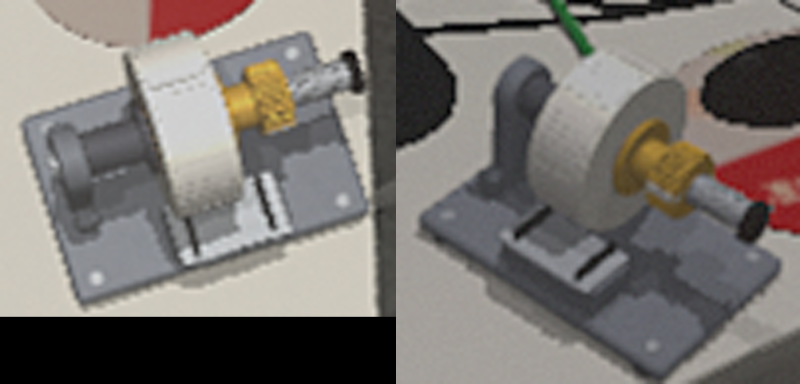

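The crops show the roll nearly touching the collar flange, with the knurled rim at about (265,95) in the left crop. The base rectangle comes out at 108x167 mm, matching the given size. Next I'll refine the spindle axis with circle fits on known radii, and find the collar's position along y.

```bash
cat >> h.py <<'E'
from scipy.optimize import least_squares
def pcs():
    out=[]
    for n in("top","side"):
        c=dict(np.load(f"c_{n}.npz"));W=pts(c).reshape(-1,3);hs=cv2.cvtColor(c["pixels"],cv2.COLOR_BGR2HSV).reshape(-1,3)
        out.append((n,W,hs))
    return out
def H(W,o,yaw):
    c,s=np.cos(yaw),np.sin(yaw);d=W-np.array([o[0],o[1],0])
    return np.stack([d[:,0]*c+d[:,1]*s,-d[:,0]*s+d[:,1]*c,d[:,2]],1)
E
python3 - <<'E'
from h import *
o=(.5753,-.2083);yaw=np.deg2rad(16.8)
for n,W,hs in pcs():
    P=H(W,o,yaw);br=(hs[:,0]>12)&(hs[:,0]<28)&(hs[:,1]>110)
    def fit(m,r):
        Q=P[m]
        if len(Q)<15:return len(Q)
        s=least_squares(lambda p:np.hypot(Q[:,0]-p[0],Q[:,2]-p[1])-r,[0,.07],loss='soft_l1',f_scale=.002)
        return len(Q),s.x.round(4),Q[:,1].mean().round(4),np.abs(s.fun).mean().round(4)
    near=(abs(P[:,0])<.05)&(P[:,2]>.045)&(P[:,2]<.13)
    print(n,"roll",fit(near&(np.hypot(P[:,0],P[:,2]-.07)>.038)&(abs(P[:,1]-.01)<.012),.045))
    rr=np.hypot(P[:,0]-.002,P[:,2]-.07)
    b=near&br
    hh=np.histogram(P[b,1],np.arange(-.07,.005,.004));
    for y in np.arange(-.07,.0,.004):
        k=b&(abs(P[:,1]-y-.002)<.002)
        if k.sum():print(round(y+.002,3),k.sum(),P[k,2].max().round(3),P[k,0].min().round(3),P[k,0].max().round(3))
    print("rim",fit(b&(abs(P[:,1]+.04)<.008),.018))
    print("spindle",fit(near&(abs(P[:,1]+.065)<.008),.008))
    k=near&(abs(P[:,1]-.07)<.007)&(P[:,2]>.08);print("post",P[k].mean(0).round(4) if k.any() else '', P[k].min(0).round(3),P[k].max(0).round(3))
    k=near&(abs(P[:,0])<.02)&(P[:,1]<-.05)&(hs[:,2]<60);print("cap",P[k].mean(0).round(4),P[k].min(0).round(3),P[k].max(0).round(3))
    if n=="top":
        k=near&(P[:,2]>.1);print("roll y",np.percentile(P[k,1],[3,50,97]))
E
```

```text
top roll (428, array([0.0121, 0.071 ]), np.float64(0.01), np.float64(0.0011))
-0.052 2 0.076 0.007 0.015
-0.048 17 0.09 -0.002 0.029
-0.044 33 0.091 -0.004 0.029
-0.04 35 0.09 -0.004 0.03
-0.036 33 0.091 -0.004 0.03
-0.032 33 0.088 -0.004 0.026
-0.028 19 0.086 0.001 0.023
-0.024 21 0.083 0.002 0.022
-0.02 14 0.09 0.002 0.023
-0.016 10 0.093 -0.0 0.021
rim (136, array([0.0127, 0.0706]), np.float64(-0.0397), np.float64(0.0012))
spindle (65, array([0.0125, 0.0707]), np.float64(-0.0651), np.float64(0.0009))
post [0.0111 0.0676 0.0856] [-0.004  0.063  0.08 ] [0.028 0.076 0.091]
cap [ 0.0098 -0.0853  0.0803] [ 0.002 -0.088  0.076] [ 0.02  -0.083  0.083]
roll y [-0.01154976  0.00908251  0.19272851]
side roll (212, array([0.0133, 0.0704]), np.float64(0.0097), np.float64(0.0007))
-0.052 2 0.072 0.001 0.006
-0.048 55 0.09 -0.006 0.028
-0.044 30 0.089 -0.008 0.026
-0.04 27 0.089 -0.007 0.025
-0.036 29 0.09 -0.008 0.023
-0.032 18 0.089 -0.003 0.021
-0.028 6 0.083 0.003 0.011
-0.024 18 0.083 0.001 0.016
-0.02 28 0.09 -0.009 0.019
-0.016 93 0.092 -0.009 0.034
-0.012 13 0.09 -0.005 0.045
rim (126, array([0.0121, 0.07  ]), np.float64(-0.0414), np.float64(0.0013))
spindle (64, array([0.0032, 0.0796]), np.float64(-0.0652), np.float64(0.0024))
post [0.0088 0.0681 0.085 ] [-0.002  0.064  0.08 ] [0.027 0.073 0.089]
cap [ 0.0087 -0.0868  0.0739] [ 0.    -0.089  0.063] [ 0.02  -0.083  0.083]
```

Emit:
jog_arm(series=[[[0.5,-0.15,0,0,0,0,0],[1,-0.3,0,0,0,0,0],[1,-0.3,0,0,0,0,0]]])

```text
time: 0.48
tool_pos: [0.2635, -0.4565, 0.2118]
eef_rot: [-0.001, 0.989, 0.146, 0.0]
wrist_force: [-0.2, -0.6, 0.3]
gripper_width: 0.376
gripper_force: 0.0
```

Emit:
jog_arm(series=[[[0.5,-0.15,0,0,0,0,0],[1,-0.3,0,0,0,0,0],[1,-0.3,0,0,0,0,0]]])

```text
time: 0.85
tool_pos: [0.3677, -0.3885, 0.2115]
eef_rot: [-0.001, 0.989, 0.146, 0.0]
wrist_force: [-0.3, -0.4, 0.5]
gripper_width: -0.001
gripper_force: 0.0
```

Emit:
jog_arm(series=[[[0.5,-0.15,0,0,0,0,0],[1,-0.3,0,0,0,0,0],[1,-0.3,0,0,0,0,0]]])

```text
time: 1.23
tool_pos: [0.472, -0.3208, 0.2112]
eef_rot: [-0.001, 0.989, 0.145, -0.0]
wrist_force: [-0.5, -0.6, 0.1]
gripper_width: 0.001
gripper_force: 0.0
```

Emit:
jog_arm(series=[[[0.4,-0.1,0,0.0,0,0.2,0],[0.9,-0.2,0,0,0,0.4,0],[0.9,-0.2,0,0,0,0.6,0],[0.9,-0.2,0,0,0,0.8,0],[0.9,-0.2,0,0,0,1,0],[0.9,-0.2,0,0,0,1,0]]])

```text
time: 1.98
tool_pos: [0.5658, -0.2706, 0.2117]
eef_rot: [0.0, 0.969, -0.247, -0.001]
wrist_force: [0.0, -0.8, 1.2]
gripper_width: 0.001
gripper_force: 0.0
```

Emit:
jog_arm(series=[[[0,0,0,0,0,0.2,0],[0,0,0,0,0,0.4,0],[0,0,0,0,0,0.6,0],[0,0,0,0,0,0.8,0],[0,0,0,0,0,0.99,0],[0,0,0,0,0,0.99,0],[0,0,0,0,0,0.99,0]]])

```text
time: 2.85
tool_pos: [0.5667, -0.2693, 0.2121]
eef_rot: [0.0, 0.804, -0.595, -0.0]
wrist_force: [0.5, 0.7, 0.2]
gripper_width: 0.004
gripper_force: 0.0
```

```bash
cat >> h.py <<'E'
from scipy.spatial.transform import Rotation as Ro
O=np.array([.5871,-.2047,0]);YAW=np.deg2rad(16.8)
def st():
    o=env.get_obs();R=Ro.from_quat(o["eef_rot"],scalar_first=True).as_matrix();tip=o["tool_pos"]+.014*R[:,2]
    print("t",round(o["time"],2),"tip in holder(mm)",(H(tip[None],O,YAW)[0]*1e3).round(1),"F",o["wrist_force"].round(1),"toolx in holder",H((R[:,0]+O)[None],O,YAW)[0].round(3),"q",o["q"].round(2))
    return o,R,tip
E
python3 -c "
from h import *
st()"
```

```text
t 2.85 tip in holder(mm) [-38.2 -55.9 198.1] F [0.5 0.7 0.2] toolx in holder [ 0.004 -1.     0.   ] q [-0.53  0.26  1.17 -0.    1.71  2.31]
```

Emit:
jog_arm(series=[[[0,-0.2,0,0,0,-0.23,0],[0,-0.4,0,0,0,-0.46,0],[0,-0.45,0,0,0,-0.69,0],[0,-0.45,0,0,0,-0.9,0],[0,-0.45,0,0,0,-1,0]]])

```text
time: 3.48
tool_pos: [0.6188, -0.253, 0.2119]
eef_rot: [0.0, 0.971, -0.24, -0.0]
wrist_force: [0.4, 0.7, -0.9]
gripper_width: -0.004
gripper_force: 0.0
```

Emit:
jog_arm(series=[[[0,0,0,0,0,-0.23,0],[0,0,0,0,0,-0.46,0],[0,0,0,0,0,-0.69,0],[0,0,0,0,0,-0.9,0],[0,0,0,0,0,-1,0]]])

```text
time: 4.1
tool_pos: [0.6186, -0.2532, 0.2121]
eef_rot: [0.0, 0.989, 0.149, -0.0]
wrist_force: [0.3, 0.6, 0.5]
gripper_width: 0.001
gripper_force: 0.0
```

Emit:
jog_arm(series=[[[0,0,0,0,0,-0.23,0],[0,0,0,0,0,-0.46,0],[0,0,0,0,0,-0.69,0],[0,0,0,0,0,-0.9,0],[0,0,0,0,0,-1,0]]])

```text
time: 4.72
tool_pos: [0.6186, -0.2532, 0.212]
eef_rot: [0.0, 0.856, 0.516, -0.0]
wrist_force: [-0.6, 0.4, -0.5]
gripper_width: 0.002
gripper_force: 0.0
```

Emit:
jog_arm(series=[[[0,0,0,0,0,-0.23,0],[0,0,0,0,0,-0.46,0],[0,0,0,0,0,-0.69,0],[0,0,0,0,0,-0.9,0],[0,0,0,0,0,-1,0],[0,0,0,0,0,-1,0]]])

```text
time: 5.48
tool_pos: [0.6187, -0.2531, 0.212]
eef_rot: [-0.0, 0.595, 0.803, -0.0]
wrist_force: [-0.2, 0.7, -0.1]
gripper_width: 0.003
gripper_force: 0.0
```

```bash
python3 -c "
from h import *
st()"
```

```text
t 5.47 tip in holder(mm) [ 16.2 -55.5 198. ] F [-0.2  0.7 -0.1] toolx in holder [-0.002  1.    -0.   ] q [-0.47  0.36  1.05 -0.    1.74 -0.77]
```

Emit:
jog_arm(series=[[[0.05,0.02,0.4,0,0,0,0],[0.09,0.02,0.85,0,0,0,0],[0.09,0.02,0.85,0,0,0,0],[0.09,0.02,0.85,0,0,0,0]]])

```text
time: 5.98
tool_pos: [0.6192, -0.2427, 0.1126]
eef_rot: [0.002, 0.596, 0.803, 0.0]
wrist_force: [1.1, 0.1, 0.4]
gripper_width: 0.0
gripper_force: 0.0
```

```bash
python3 -c "
from h import *
st()
c=cam('top');cv2.imwrite('pics/a.png',c['pixels']);d=cam('side')
x=np.hstack([cv2.resize(c['pixels'][130:230,225:335],None,fx=3.6,fy=4),cv2.resize(d['pixels'][140:240,230:340],None,fx=3.6,fy=4)]);cv2.imwrite('pics/a1.png',x)
"
```

```text
t 5.97 tip in holder(mm) [ 19.8 -45.7  98.6] F [1.1 0.1 0.4] toolx in holder [-0.001  1.    -0.003] q [-0.46  0.37  1.22 -0.    1.54 -0.75]
```

View pics/a1.png

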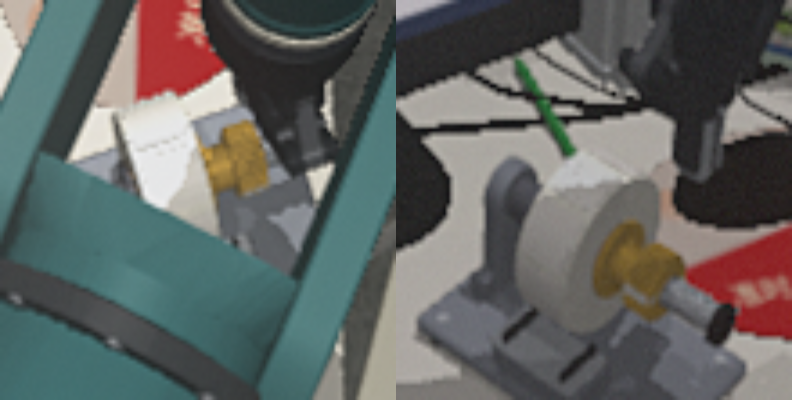

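Emit:
jog_arm(series=[[[0,0,0.075,0,0,0,0],[0,0,0.075,0,0,0,0],[0,-0.05,0.075,0,0,0,0],[0,-0.1,0.075,0,0,0,0],[0,-0.15,0.075,0,0,0,0]]])

```text
time: 6.7
tool_pos: [0.6002, -0.2473, 0.1013]
eef_rot: [0.0, 0.596, 0.803, -0.0]
wrist_force: [-0.2, 0.1, -0.1]
gripper_width: -0.004
gripper_force: 0.0
```

```bash
cat >> h.py <<'E'
def stripe(save=None):
    c=cam("side");W=pts(c).reshape(-1,3);hs=cv2.cvtColor(c["pixels"],cv2.COLOR_BGR2HSV).reshape(-1,3)
    P=H(W,O,YAW);r=np.hypot(P[:,0],P[:,2]-.07)
    br=(hs[:,0]>12)&(hs[:,0]<28)&(hs[:,1]>110)
    rim=(r>.0135)&(r<.0205)&(P[:,1]<-.027)&(P[:,1]>-.067)
    w=rim&(hs[:,1]<90)&(hs[:,2]>110)
    b=rim&br
    if b.any():print("brass rim y",np.percentile(P[b,1],[2,98]).round(4),b.sum())
    # angle from top towards -x (loosening), deg
    a=np.degrees(np.arctan2(-P[w,0],P[w,2]-.07));h,e=np.histogram(a,np.arange(-180,181,15))
    print("white n",w.sum(),"ang",[(int(e[i]),int(h[i])) for i in np.nonzero(h)[0]],"med",np.median(a).round(1) if len(a) else None)
    if save:cv2.imwrite(save,cv2.resize(c["pixels"][150:240,240:340],None,fx=6,fy=6))
E
python3 -c "
from h import *
st();stripe('pics/b.png')"
```

```text
t 6.7 tip in holder(mm) [  0.3 -44.5  87.3] F [-0.2  0.1 -0.1] toolx in holder [-0.001  1.    -0.   ] q [-0.48  0.35  1.28 -0.    1.51 -0.77]
brass rim y [-0.0485 -0.0307] 136
white n 13 ang [(-105, 1), (60, 9), (75, 3)] med 71.7
```

Emit:
jog_arm(series=[[[0,0.03,0.02,0,0,0,0],[0,0,0.02,0,0,0,0],[0,-0.03,0.02,0,0,0,0]]])

```text
time: 7.12
tool_pos: [0.5972, -0.2481, 0.0985]
eef_rot: [-0.0, 0.596, 0.803, -0.0]
wrist_force: [-0.1, 0.4, 0.2]
gripper_width: -0.005
gripper_force: 0.0
```

```bash
python3 -c "
from h import *
st();stripe('pics/b.png')"
```

```text
t 7.12 tip in holder(mm) [ -2.9 -44.4  84.5] F [-0.1  0.4  0.2] toolx in holder [-0.002  1.     0.   ] q [-0.48  0.35  1.29 -0.    1.51 -0.78]
brass rim y [-0.0484 -0.0308] 142
white n 12 ang [(-120, 1), (60, 8), (75, 3)] med 71.5
```

View pics/b.png

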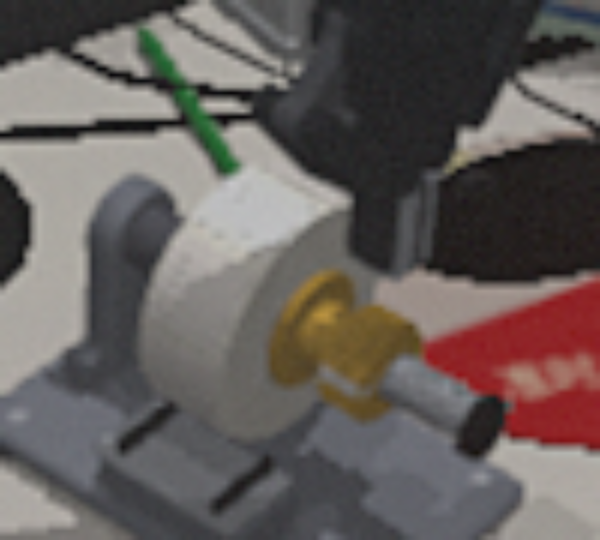

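The fingertip at about (306,195) in the side frame is not touching the rim, whose top is near (300,202). I'll measure the real tip position from depth.

```bash
python3 -c "
from h import *
c=cam('side');W=pts(c);P=H(W.reshape(-1,3),O,YAW).reshape(W.shape)*1e3
for v in range(186,205,2):
  print(v,[tuple(P[v,u].round(0).astype(int)) for u in (300,303,306,309,312)])
m=(W[...,2]>.08)&(abs(P[...,0])<40)&(P[...,1]<-18)&(P[...,1]>-75)&(P[...,2]<140)&(cv2.cvtColor(c['pixels'],cv2.COLOR_BGR2HSV)[...,1]<90)
Q=P[m];
for z in range(84,140,4):
  s=Q[(Q[:,2]>=z)&(Q[:,2]<z+4)]
  if len(s):print(z,len(s),s.min(0).round(0),s.max(0).round(0))
"
```

```text
186 [(np.int64(-18), np.int64(-44), np.int64(146)), (np.int64(-16), np.int64(-49), np.int64(147)), (np.int64(-11), np.int64(-52), np.int64(145)), (np.int64(-4), np.int64(-54), np.int64(143)), (np.int64(129), np.int64(22), np.int64(23))]
188 [(np.int64(-16), np.int64(-43), np.int64(139)), (np.int64(-17), np.int64(-50), np.int64(144)), (np.int64(-10), np.int64(-52), np.int64(141)), (np.int64(-3), np.int64(-54), np.int64(137)), (np.int64(125), np.int64(19), np.int64(21))]
190 [(np.int64(-14), np.int64(-42), np.int64(132)), (np.int64(-17), np.int64(-50), np.int64(139)), (np.int64(-11), np.int64(-53), np.int64(137)), (np.int64(-5), np.int64(-56), np.int64(134)), (np.int64(121), np.int64(16), np.int64(19))]
192 [(np.int64(-18), np.int64(-45), np.int64(131)), (np.int64(-17), np.int64(-51), np.int64(134)), (np.int64(-10), np.int64(-53), np.int64(131)), (np.int64(-1), np.int64(-54), np.int64(126)), (np.int64(121), np.int64(15), np.int64(14))]
194 [(np.int64(-16), np.int64(-44), np.int64(125)), (np.int64(-17), np.int64(-52), np.int64(130)), (np.int64(-10), np.int64(-53), np.int64(126)), (np.in
[... 754 characters left out ...]
int64(3))]
202 [(np.int64(0), np.int64(-35), np.int64(90)), (np.int64(7), np.int64(-38), np.int64(87)), (np.int64(95), np.int64(12), np.int64(1)), (np.int64(99), np.int64(6), np.int64(2)), (np.int64(105), np.int64(2), np.int64(1))]
204 [(np.int64(-3), np.int64(-37), np.int64(88)), (np.int64(1), np.int64(-42), np.int64(87)), (np.int64(5), np.int64(-46), np.int64(88)), (np.int64(94), np.int64(3), np.int64(1)), (np.int64(101), np.int64(-2), np.int64(-1))]
116 4 [-11. -53. 119.] [-11. -38. 119.]
120 8 [-12. -55. 120.] [  1. -50. 123.]
124 20 [-17. -55. 124.] [  1. -36. 128.]
128 24 [-20. -55. 128.] [ -0. -39. 132.]
132 23 [-19. -56. 132.] [  3. -37. 136.]
136 20 [-19. -56. 137.] [  4. -40. 140.]
```

Emit:
jog_arm(series=[[[0,0.17,0,0,0,0,0],[0,0.17,0.2,0,0,0,0],[0,0.17,0.2,0,0,0,0],[0,0.17,0.2,0,0,0,0]]])

```text
time: 7.72
tool_pos: [0.6168, -0.2424, 0.0752]
eef_rot: [0.0, 0.596, 0.803, -0.0]
wrist_force: [0.4, -0.6, 0.3]
gripper_width: 0.002
gripper_force: 0.0
```

```bash
cat >> h.py <<'E'
def tipz(n='side'):
    c=cam(n);W=pts(c);P=H(W.reshape(-1,3),O,YAW).reshape(W.shape)*1e3
    o,R,tip=st();t=H(tip[None],O,YAW)[0]*1e3
    hs=cv2.cvtColor(c['pixels'],cv2.COLOR_BGR2HSV)
    m=(abs(P[...,0]-t[0])<20)&(abs(P[...,1]-t[1])<14)&(P[...,2]<t[2]+70)&(P[...,2]>40)&(hs[...,1]<100)&(hs[...,2]<130)
    Q=P[m]
    for z in range(60,150,4):
        s=Q[(Q[:,2]>=z)&(Q[:,2]<z+4)]
        if len(s):print(z,len(s),s.min(0).round(0),s.max(0).round(0))
E
python3 -c "
from h import *
tipz();stripe('pics/c.png')"
```

```text
t 7.78 tip in holder(mm) [ 17.8 -44.9  61.8] F [ 1.  -0.2 -0.1] toolx in holder [-0.001  1.    -0.001] q [-0.46  0.39  1.27 -0.    1.47 -0.75]
64 2 [ 17. -47.  64.] [ 17. -47.  67.]
72 2 [ -2. -53.  76.] [  5. -50.  76.]
76 12 [ -2. -59.  76.] [ 14. -48.  80.]
92 2 [ 11. -48.  95.] [ 11. -44.  95.]
96 4 [  9. -55.  97.] [ 20. -52. 100.]
100 12 [  4. -56. 100.] [ 20. -44. 104.]
104 23 [  2. -56. 104.] [ 24. -38. 108.]
108 21 [  2. -56. 109.] [ 24. -37. 112.]
112 23 [  2. -55. 112.] [ 23. -38. 116.]
116 20 [  3. -56. 116.] [ 20. -37. 120.]
120 21 [  2. -56. 120.] [ 20. -38. 124.]
124 15 [  2. -56. 125.] [ 23. -49. 127.]
128 13 [  2. -55. 128.] [ 24. -51. 131.]
brass rim y [-0.0489 -0.0306] 140
white n 8 ang [(60, 4), (75, 4)] med 74.3
```

View pics/c.png

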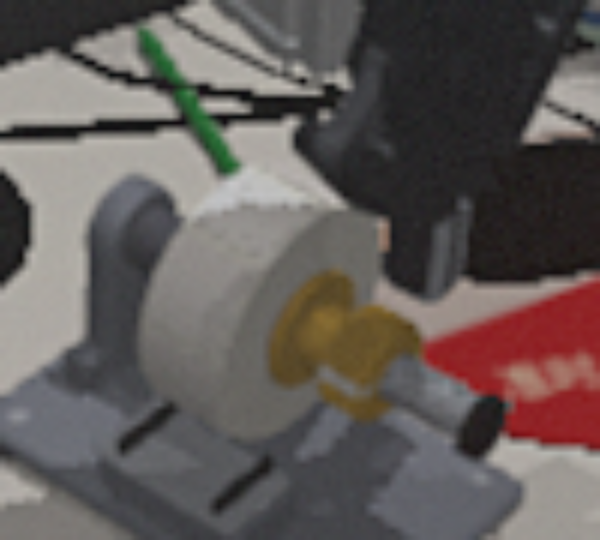

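The real tip stands about 34 mm above the reported tip, the same at both heights, so I'll go by vision and force.

Emit:
jog_arm(series=[[[0,0,0.08,0,0,0,0],[0,0,0.08,0,0,0,0],[0,-0.05,0.08,0,0,0,0],[0,-0.1,0.08,0,0,0,0],[0,-0.15,0.08,0,0,0,0]]])

```text
time: 8.45
tool_pos: [0.6012, -0.248, 0.0687]
eef_rot: [0.003, 0.595, 0.803, 0.001]
wrist_force: [1.7, 0.6, 8.2]
gripper_width: -0.003
gripper_force: 4.2
```

```bash
python3 -c "
from h import *
st();stripe()"
```

```text
t 8.45 tip in holder(mm) [  1.1 -45.5  54.7] F [1.7 0.6 8.2] toolx in holder [-0.002  1.    -0.004] q [-0.48  0.37  1.32  0.    1.45 -0.77]
brass rim y [-0.0498 -0.0318] 114
white n 1 ang [(-105, 1)] med -102.9
```

Emit:
jog_arm(series=[[[0,-0.05,0,0,0,0,0],[0,-0.1,0,0,0,0,0],[0,-0.15,0,0,0,0,0],[0,-0.15,-0.1,0,0,0,0],[0,-0.15,-0.1,0,0,0,0]]])

```text
time: 9.12
tool_pos: [0.5829, -0.253, 0.0784]
eef_rot: [0.001, 0.596, 0.803, 0.0]
wrist_force: [-0.2, -0.2, 0.6]
gripper_width: 0.004
gripper_force: 0.0
```

```bash
python3 -c "
from h import *
st();stripe()"
```

```text
t 9.12 tip in holder(mm) [-17.9 -45.   64.4] F [-0.2 -0.2  0.6] toolx in holder [-0.001  1.    -0.001] q [-0.5   0.33  1.35 -0.    1.46 -0.79]
brass rim y [-0.0503 -0.0325] 107
white n 1 ang [(-90, 1)] med -79.3
```

Emit:
jog_arm(series=[[[0,0.15,-0.01,0,0,0,0],[0,0.3,0,0,0,0,0],[0,0.3,0,0,0,0,0],[0,0.3,0.1,0,0,0,0],[0,0.3,0.1,0,0,0,0],[0,0.25,0.1,0,0,0,0],[0,0.2,0.1,0,0,0,0],[0,0.15,0.1,0,0,0,0],[0,0.1,0.1,0,0,0,0],[0,0.05,0.1,0,0,0,0],[0,0,0.1,0,0,0,0],[0,0,0,0,0,0,0],[0,0,0,0,0,0,0]]])

```text
time: 10.8
tool_pos: [0.5828, -0.253, 0.0783]
eef_rot: [0.001, 0.596, 0.803, 0.0]
wrist_force: [0.4, 0.1, 0.0]
gripper_width: -0.001
gripper_force: 0.0
```

```bash
cat >> h.py <<'E'
def face(save=None):
    c=cam("side");W=pts(c);P=H(W.reshape(-1,3),O,YAW).reshape(W.shape);hs=cv2.cvtColor(c["pixels"],cv2.COLOR_BGR2HSV)
    r=np.hypot(P[...,0],P[...,2]-.07)
    br=(hs[...,0]>12)&(hs[...,0]<28)&(hs[...,1]>110)
    b=br&(r>.0155)&(r<.021)&(P[...,1]<-.026)&(P[...,1]>-.075)
    yy=np.percentile(P[b,1],[2,50,98]) if b.any() else [0,0,0]
    w=(r>.0105)&(r<.0205)&(P[...,1]<-.026)&(P[...,1]>-.075)&(P[...,2]<.091)&(hs[...,1]<100)&(hs[...,2]>90)
    a=np.degrees(np.arctan2(-P[w][:,0],P[w][:,2]-.07))%360
    print("rim y",np.round(yy,4),b.sum(),"white",[(int(x),round(float(q)*1e3),round(float(y)*1e3)) for x,q,y in sorted(zip(a,r[w],P[w][:,1]))])
    if save:cv2.imwrite(save,cv2.resize(c["pixels"][180:230,270:330],None,fx=10,fy=10,interpolation=cv2.INTER_CUBIC))
E
python3 -c "
from h import *
st();face('pics/d.png')"
```

```text
t 10.8 tip in holder(mm) [-18.  -45.   64.3] F [0.4 0.1 0. ] toolx in holder [-0.001  1.    -0.001] q [-0.5   0.33  1.35 -0.    1.46 -0.79]
rim y [-0.0517 -0.0455 -0.0342] 95 white [(22, 12, -68), (29, 20, -48), (108, 19, -44), (108, 20, -47), (111, 19, -38), (120, 19, -48), (125, 18, -39), (127, 19, -42), (129, 18, -48), (135, 16, -51), (158, 16, -50), (183, 18, -50), (261, 15, -51), (264, 13, -50), (271, 19, -50), (279, 13, -52), (288, 14, -51), (290, 11, -51), (355, 18, -47)]
```

View pics/d.png

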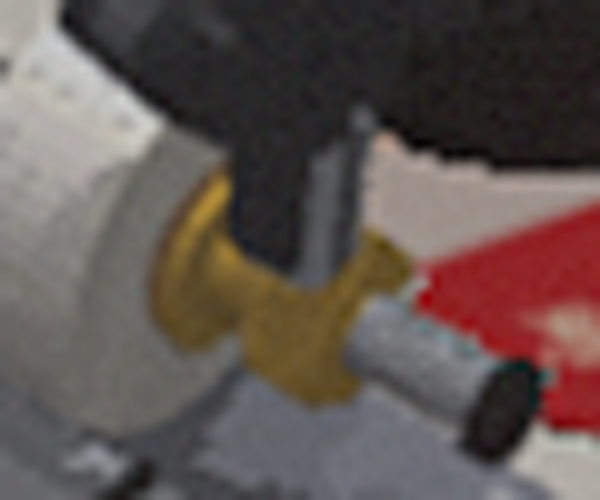

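The white face line, at the right of the face near (415,290), reads about 278° against 72° at the start. That is about 103° per stroke, and the 3 mm of rim travel agrees. I'll carry on, moved 4 mm towards the cap.

Emit:
jog_arm(series=[[[-0.02,0.15,-0.01,0,0,0,0],[-0.03,0.3,0,0,0,0,0],[-0.03,0.3,0,0,0,0,0],[-0.03,0.3,0.1,0,0,0,0],[-0.03,0.3,0.1,0,0,0,0],[-0.03,0.25,0.1,0,0,0,0],[-0.03,0.2,0.1,0,0,0,0],[-0.03,0.15,0.1,0,0,0,0],[-0.03,0.1,0.1,0,0,0,0],[-0.03,0.05,0.1,0,0,0,0],[-0.03,0,0.1,0,0,0,0],[-0.03,0,0,0,0,0,0],[-0.03,0,0,0,0,0,0]]])

```text
time: 12.48
tool_pos: [0.5839, -0.2564, 0.0783]
eef_rot: [0.001, 0.596, 0.803, 0.0]
wrist_force: [-0.2, -0.3, -0.5]
gripper_width: -0.001
gripper_force: 0.0
```

```bash
python3 -c "
from h import *
st();face()"
```

```text
t 12.47 tip in holder(mm) [-18.  -48.6  64.3] F [-0.2 -0.3 -0.5] toolx in holder [-0.001  1.    -0.001] q [-0.5   0.34  1.34 -0.    1.46 -0.8 ]
rim y [-0.0528 -0.047  -0.0362] 85 white [(2, 16, -51), (4, 11, -51), (9, 16, -52), (48, 11, -67), (90, 18, -36), (104, 19, -44), (110, 19, -38), (112, 19, -46), (112, 19, -41), (116, 18, -50), (125, 19, -47), (129, 19, -42), (142, 19, -49), (149, 18, -50), (163, 16, -52), (267, 14, -52), (290, 17, -52), (293, 15, -54), (317, 19, -44), (335, 18, -47), (345, 18, -49), (355, 13, -52), (355, 16, -52), (356, 18, -52)]
```

Emit:
jog_arm(series=[[[0,0.15,-0.01,0,0,0,0],[0,0.3,0,0,0,0,0],[0,0.3,0,0,0,0,0],[0,0.3,0.1,0,0,0,0],[0,0.3,0.1,0,0,0,0],[0,0.25,0.1,0,0,0,0],[0,0.2,0.1,0,0,0,0],[0,0.15,0.1,0,0,0,0],[0,0.1,0.1,0,0,0,0],[0,0.05,0.1,0,0,0,0],[0,0,0.1,0,0,0,0],[0,0,0,0,0,0,0],[0,0,0,0,0,0,0]]])

```text
time: 14.15
tool_pos: [0.5839, -0.2564, 0.0784]
eef_rot: [0.001, 0.596, 0.803, 0.0]
wrist_force: [-0.2, -0.2, 0.2]
gripper_width: 0.0
gripper_force: 0.0
```

```bash
python3 -c "
from h import *
st();face();stripe('pics/e.png')"
```

```text
t 14.15 tip in holder(mm) [-18.  -48.6  64.4] F [-0.2 -0.2  0.2] toolx in holder [-0.001  1.    -0.001] q [-0.5   0.34  1.34 -0.    1.46 -0.8 ]
rim y [-0.0539 -0.0485 -0.0362] 83 white [(37, 11, -75), (76, 19, -38), (86, 18, -38), (91, 19, -39), (96, 18, -46), (96, 12, -53), (97, 19, -49), (97, 18, -41), (101, 17, -53), (101, 18, -38), (101, 16, -54), (102, 18, -51), (104, 19, -41), (104, 18, -46), (106, 19, -39), (106, 17, -42), (107, 17, -55), (110, 12, -53), (110, 20, -42), (112, 19, -46), (112, 18, -43), (112, 18, -48), (115, 19, -50), (116, 17, -52), (122, 13, -53), (128, 18, -51), (130, 19, -46), (132, 16, -55), (164, 18, -52), (171, 16, -53), (261, 14, -54), (270, 14, -54), (283, 11, -54), (322, 19, -44), (334, 18, -47), (351, 19, -50)]
brass rim y [-0.0541 -0.0361] 91
white n 0 ang [] med None
```

Emit:
jog_arm(series=[[[-0.01,0.15,-0.01,0,0,0,0],[-0.02,0.3,0,0,0,0,0],[-0.02,0.3,0,0,0,0,0],[-0.02,0.3,0.1,0,0,0,0],[-0.02,0.3,0.1,0,0,0,0],[-0.02,0.25,0.1,0,0,0,0],[-0.02,0.2,0.1,0,0,0,0],[-0.02,0.15,0.1,0,0,0,0],[-0.02,0.1,0.1,0,0,0,0],[-0.02,0.05,0.1,0,0,0,0],[-0.02,0,0.1,0,0,0,0],[-0.02,0,0,0,0,0,0],[-0.02,0,0,0,0,0,0]]])

```text
time: 15.88
tool_pos: [0.5846, -0.2587, 0.0783]
eef_rot: [0.001, 0.596, 0.803, 0.0]
wrist_force: [0.1, -1.2, -0.4]
gripper_width: 0.001
gripper_force: 0.0
```

Emit:
jog_arm(series=[[[0,0.15,-0.01,0,0,0,0],[0,0.3,0,0,0,0,0],[0,0.3,0,0,0,0,0],[0,0.3,0.1,0,0,0,0],[0,0.3,0.1,0,0,0,0],[0,0.25,0.1,0,0,0,0],[0,0.2,0.1,0,0,0,0],[0,0.15,0.1,0,0,0,0],[0,0.1,0.1,0,0,0,0],[0,0.05,0.1,0,0,0,0],[0,0,0.1,0,0,0,0],[0,0,0,0,0,0,0],[0,0,0,0,0,0,0]]])

```text
time: 17.5
tool_pos: [0.5846, -0.2587, 0.0783]
eef_rot: [0.001, 0.596, 0.803, 0.0]
wrist_force: [0.5, -0.8, -0.2]
gripper_width: 0.001
gripper_force: 0.0
```

```bash
python3 -c "
from h import *
st();face()"
```

```text
t 17.5 tip in holder(mm) [-18.  -51.   64.3] F [ 0.5 -0.8 -0.2] toolx in holder [-0.001  1.    -0.001] q [-0.51  0.34  1.34 -0.    1.46 -0.8 ]
rim y [-0.0567 -0.051  -0.0262] 100 white [(22, 17, -53), (83, 17, -40), (89, 18, -40), (99, 20, -45), (106, 18, -41), (112, 19, -51), (116, 19, -41), (117, 19, -45), (119, 18, -54), (123, 19, -52), (125, 19, -47), (134, 19, -41), (145, 19, -54), (167, 17, -56), (173, 14, -57), (266, 14, -56), (277, 11, -56), (287, 14, -56), (301, 18, -57), (304, 17, -55), (306, 15, -57), (307, 12, -56), (307, 18, -55), (317, 14, -56), (330, 19, -48), (344, 19, -51), (345, 17, -52)]
```

Emit:
jog_arm(series=[[[0,0.15,-0.01,0,0,0,0],[0,0.3,0,0,0,0,0],[0,0.3,0,0,0,0,0],[0,0.3,0.1,0,0,0,0],[0,0.3,0.1,0,0,0,0],[0,0.25,0.1,0,0,0,0],[0,0.2,0.1,0,0,0,0],[0,0.15,0.1,0,0,0,0],[0,0.1,0.1,0,0,0,0],[0,0.05,0.1,0,0,0,0],[0,0,0.1,0,0,0,0],[0,0,0,0,0,0,0],[0,0,0,0,0,0,0]]])

```text
time: 19.18
tool_pos: [0.5846, -0.2587, 0.0784]
eef_rot: [0.001, 0.596, 0.803, 0.0]
wrist_force: [-0.3, -0.2, -0.2]
gripper_width: 0.001
gripper_force: 0.0
```

```bash
python3 -c "
from h import *
st();face('pics/f.png')"
```

```text
t 19.18 tip in holder(mm) [-18.  -51.   64.4] F [-0.3 -0.2 -0.2] toolx in holder [-0.001  1.    -0.001] q [-0.51  0.34  1.34 -0.    1.46 -0.8 ]
rim y [-0.0584 -0.0506 -0.0264] 104 white [(23, 18, -53), (31, 17, -52), (32, 15, -59), (34, 11, -67), (34, 18, -56), (34, 13, -56), (38, 19, -54), (39, 16, -56), (40, 17, -52), (42, 19, -43), (42, 13, -57), (43, 19, -55), (43, 18, -50), (44, 18, -45), (45, 20, -59), (46, 18, -53), (46, 18, -48), (47, 18, -43), (48, 18, -56), (49, 14, -59), (49, 17, -50), (50, 18, -46), (90, 17, -40), (99, 18, -44), (109, 19, -56), (109, 19, -51), (112, 18, -43), (117, 19, -45), (119, 19, -48), (120, 19, -53), (132, 17, -57), (139, 16, -58), (175, 17, -57), (186, 17, -57), (280, 11, -58), (294, 18, -56), (327, 18, -48), (338, 18, -50), (351, 18, -53)]
```

View pics/f.png

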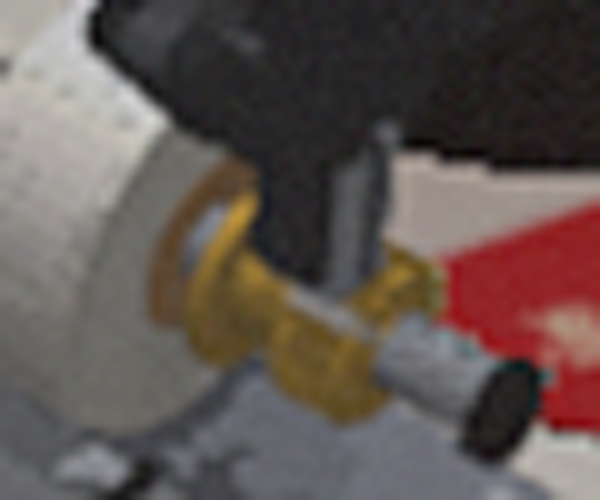

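The stripe across the rim at about (320,310) reads about 44°. That is 692° of 720°, so I need roughly 28° more, or about 9 mm of stroke.

Emit:
jog_arm(series=[[[0,0.1,-0.01,0,0,0,0],[0,0.18,0,0,0,0,0],[0,0.18,0,0,0,0,0],[0,0.18,0.1,0,0,0,0],[0,0.18,0.1,0,0,0,0],[0,0.14,0.1,0,0,0,0],[0,0.1,0.1,0,0,0,0],[0,0.1,0.1,0,0,0,0],[0,0.1,0,0,0,0,0],[0,0.1,0,0,0,0,0],[0,0,0,0,0,0,0],[0,0,0,0,0,0,0]]])

```text
time: 20.72
tool_pos: [0.5826, -0.2585, 0.076]
eef_rot: [-0.001, 0.596, 0.803, -0.0]
wrist_force: [0.4, -0.1, 0.7]
gripper_width: 0.004
gripper_force: 0.0
```

```bash
cat >> h.py <<'E'
def ang(c):
    W=pts(c);P=H(W.reshape(-1,3),O,YAW).reshape(W.shape);hs=cv2.cvtColor(c["pixels"],cv2.COLOR_BGR2HSV)
    r=np.hypot(P[...,0],P[...,2]-.07);a=np.degrees(np.arctan2(-P[...,0],P[...,2]-.07))
    w=(abs(r-.018)<.0025)&(P[...,1]<-.03)&(P[...,1]>-.062)&(a>20)&(a<95)&(hs[...,1]<100)&(hs[...,2]>90)
    print("stripe",np.sort(a[w]).round(0),"mean",a[w].mean().round(1),"med",np.median(a[w]).round(1),"vis a-range per brass",)
E
python3 -c "
from h import *
st();ang(dict(np.load('c_side.npz')))
for i in range(3):ang(cam('side'))"
```

```text
t 20.73 tip in holder(mm) [-19.9 -50.2  62. ] F [ 0.4 -0.1  0.7] toolx in holder [-0.001  1.     0.001] q [-0.51  0.34  1.34 -0.    1.46 -0.8 ]
stripe [64. 66. 66. 66. 67. 71. 71. 72. 73. 74. 75. 76. 76. 77. 77. 78. 79. 80.
 81. 81. 81.] mean 73.9 med 75.5 vis a-range per brass
stripe [41. 60. 61. 63. 64. 65. 65. 66. 67. 67. 68. 68. 69. 69. 71. 71. 73. 73.
 75. 76. 77. 79. 79. 83. 83.] mean 69.4 med 69.0 vis a-range per brass
stripe [41. 62. 62. 63. 63. 65. 66. 67. 67. 68. 68. 70. 70. 70. 70. 72. 72. 72.
 74. 75. 75. 76. 76. 77. 83. 88.] mean 69.7 med 70.1 vis a-range per brass
stripe [41. 62. 63. 63. 64. 65. 65. 66. 66. 66. 67. 69. 70. 70. 70. 71. 72. 73.
 74. 74. 74. 75. 77. 77. 77. 78. 82.] mean 69.3 med 70.1 vis a-range per brass
```

Still about 5° short, so one more short stroke.

Emit:
jog_arm(series=[[[0,0.1,-0.01,0,0,0,0],[0,0.16,0,0,0,0,0],[0,0.16,0,0,0,0,0],[0,0.16,0.1,0,0,0,0],[0,0.16,0.1,0,0,0,0],[0,0.14,0.1,0,0,0,0],[0,0.125,0.1,0,0,0,0],[0,0.125,0.1,0,0,0,0],[0,0.125,0,0,0,0,0],[0,0.125,0,0,0,0,0],[0,0,0,0,0,0,0],[0,0,0,0,0,0,0],[0,0,0,0,0,0,0]]])

```text
time: 22.5
tool_pos: [0.5836, -0.2584, 0.0766]
eef_rot: [-0.0, 0.596, 0.803, -0.0]
wrist_force: [1.1, -0.5, -0.6]
gripper_width: 0.0
gripper_force: 0.0
```

```bash
python3 -c "
from h import *
st()
for i in range(2):ang(cam('side'))
face()"
```

```text
t 22.5 tip in holder(mm) [-18.9 -50.4  62.6] F [ 1.1 -0.5 -0.6] toolx in holder [-0.001  1.     0.001] q [-0.51  0.34  1.34  0.    1.46 -0.8 ]
stripe [33. 72. 74. 74. 74. 76. 78. 78. 80. 80. 80. 81. 81. 82. 82. 82. 83. 83.
 88. 88. 90. 90. 91. 95.] mean 79.8 med 81.1 vis a-range per brass
stripe [73. 75. 75. 76. 77. 77. 77. 77. 79. 80. 81. 81. 82. 82. 82. 84. 84. 85.
 87. 88. 90. 91. 93.] mean 81.6 med 81.2 vis a-range per brass
rim y [-0.0587 -0.053  -0.0264] 93 white [(72, 20, -53), (73, 18, -45), (74, 17, -49), (75, 14, -59), (75, 19, -48), (75, 19, -43), (75, 16, -58), (76, 20, -46), (79, 17, -59), (79, 18, -50), (80, 17, -54), (82, 18, -53), (82, 18, -57), (82, 19, -43), (84, 18, -48), (84, 20, -54), (85, 20, -45), (85, 19, -46), (86, 18, -50), (86, 19, -58), (88, 19, -48), (90, 19, -56), (94, 12, -58), (97, 19, -44), (99, 14, -58), (104, 13, -37), (107, 19, -52), (108, 20, -47), (114, 18, -43), (114, 18, -55), (118, 19, -53), (129, 19, -46), (130, 18, -56), (136, 16, -59), (159, 17, -58), (167, 15, -58), (258, 15, -58), (260, 17, -57), (274, 12, -57), (312, 17, -58), (338, 18, -50), (349, 17, -52)]
```

The collar is at about +727°, just past two turns. Now I'll go over the roll into the gap by the post.

Emit:
jog_arm(series=[[[0,0,-0.3,0,0,0,0],[0,0.05,-0.45,0,0,0,0],[0,0.15,-0.45,0,0,0,0],[0.4,0.15,-0.45,0,0,0,0],[0.78,0.15,-0.45,0,0,0,0],[0.78,0.15,-0.45,0,0,0,0],[0.78,0.15,-0.45,0,0,0,0],[0.78,0.15,-0.45,0,0,0,0]]])

```text
time: 23.65
tool_pos: [0.5744, -0.1645, 0.1305]
eef_rot: [-0.0, 0.596, 0.803, -0.0]
wrist_force: [0.3, 0.6, 0.0]
gripper_width: 0.001
gripper_force: 0.0
```

```bash
python3 -c "
from h import *
st()
c=cam('side');W=pts(c);P=H(W.reshape(-1,3),O,YAW)*1e3
hs=cv2.cvtColor(c['pixels'],cv2.COLOR_BGR2HSV).reshape(-1,3)
m=(abs(P[:,0])<20)&(P[:,1]>20)&(P[:,1]<65)&(P[:,2]>118)&(P[:,2]<185)
Q=P[m]
for z in range(116,180,6):
  s=Q[(Q[:,2]>=z)&(Q[:,2]<z+6)]
  if len(s):print(z,len(s),s.min(0).round(0),s.max(0).round(0))
cv2.imwrite('pics/g.png',cv2.resize(c['pixels'][120:250,220:350],(600,600)))
"
```

```text
t 23.65 tip in holder(mm) [ -0.6  42.2 116.5] F [0.3 0.6 0. ] toolx in holder [-0.  1. -0.] q [-0.37  0.22  1.38 -0.    1.54 -0.67]
146 6 [ -8.  35. 150.] [ -6.  46. 151.]
152 16 [-12.  30. 152.] [  5.  49. 158.]
158 34 [-14.  30. 158.] [  7.  46. 164.]
164 32 [-15.  30. 164.] [  8.  47. 170.]
170 36 [-15.  30. 170.] [  6.  48. 176.]
176 36 [-15.  29. 176.] [ 14.  48. 182.]
```

View pics/g.png

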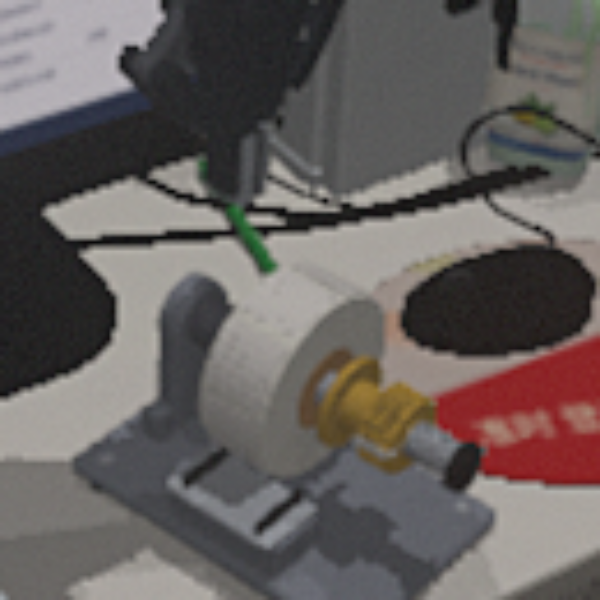

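The finger at about (235,185) stands above the roll/post gap, with its face at y=30 against the roll face at 28. I'll shift 3 mm towards the post and descend.

Emit:
jog_arm(series=[[[0.035,0,0,0,0,0,0],[0.035,0,0.15,0,0,0,0],[0.035,0,0.3,0,0,0,0],[0.035,0,0.43,0,0,0,0],[0.035,0,0.43,0,0,0,0],[0.035,0,0.43,0,0,0,0]]])

```text
time: 24.45
tool_pos: [0.5731, -0.1597, 0.0796]
eef_rot: [0.0, 0.596, 0.803, -0.0]
wrist_force: [-0.6, 0.4, 0.0]
gripper_width: -0.002
gripper_force: 0.0
```

Emit:
jog_arm(series=[[[-0.03,0,0,0,0,0,0],[-0.06,0,0,0,0,0,0],[-0.08,0,0,0,0,0,0],[-0.1,0,0,0,0,0,0],[-0.12,0,0,0,0,0,0],[-0.12,0,0,0,0,0,0]]])

```text
time: 25.2
tool_pos: [0.5772, -0.1735, 0.0795]
eef_rot: [0.0, 0.596, 0.803, -0.0]
wrist_force: [-0.0, 0.7, 0.3]
gripper_width: -0.004
gripper_force: 0.2
```

```bash
cat >> h.py <<'E'
def gap():
    for n in("side",):
        c=cam(n);W=pts(c);P=H(W.reshape(-1,3),O,YAW)*1e3;hs=cv2.cvtColor(c["pixels"],cv2.COLOR_BGR2HSV).reshape(-1,3)
        r=np.hypot(P[:,0],P[:,2]-70)
        f=(r>28)&(r<42)&(P[:,1]<10)&(P[:,1]>-40)&(hs[:,1]<70)&(P[:,2]>35)
        b=(hs[:,0]>12)&(hs[:,0]<28)&(hs[:,1]>110)
        k=b&(r>15.5)&(r<20.5)&(P[:,1]<-36)&(P[:,1]>-65)
        print(n,"roll -y face",np.median(P[f,1]).round(1) if f.any() else '',f.sum(),"rim y",np.percentile(P[k,1],[3,97]).round(1))
E
python3 -c "
from h import *
st();gap();ang(cam('side'))"
```

```text
t 25.2 tip in holder(mm) [-0.5 32.7 65.5] F [-0.   0.7  0.3] toolx in holder [-0.001  1.    -0.   ] q [-0.39  0.26  1.43 -0.    1.44 -0.68]
side roll -y face -14.5 261 rim y [-58.1 -41.5]
stripe [70. 72. 75. 75. 75. 76. 77. 77. 78. 78. 79. 80. 81. 85. 85. 86. 87. 87.
 87. 89. 90.] mean 80.3 med 78.8 vis a-range per brass
```

Emit:
jog_arm(series=[[[-0.02,0,0,0,0,0,0],[-0.04,0,0,0,0,0,0],[-0.055,0,0,0,0,0,0],[-0.07,0,0,0,0,0,0],[-0.07,0,0,0,0,0,0]]])

```text
time: 25.92
tool_pos: [0.5796, -0.1817, 0.0794]
eef_rot: [0.0, 0.596, 0.803, -0.0]
wrist_force: [-0.4, 0.5, 0.3]
gripper_width: 0.006
gripper_force: 0.2
```

Emit:
jog_arm(series=[[[-0.01,0,0,0,0,0,0],[-0.01,0,0,0,0,0,0]]])

```text
time: 26.18
tool_pos: [0.5796, -0.1818, 0.0795]
eef_rot: [-0.001, 0.596, 0.803, 0.0]
wrist_force: [-1.1, 4.1, 1.7]
gripper_width: 0.002
gripper_force: 2.0
```

```bash
python3 -c "
from h import *
st();gap();gap()"
```

```text
t 26.18 tip in holder(mm) [-0.6 24.1 65.5] F [-1.1  4.1  1.7] toolx in holder [-0.002  1.     0.002] q [-0.4   0.27  1.42  0.    1.45 -0.69]
side roll -y face -22.9 277 rim y [-58.3 -42. ]
side roll -y face -22.8 266 rim y [-58.5 -41.2]
```

The force jumped to 4 N with no further travel and the face is at -22.9, so the roll is seated against the collar. Backing off.

Emit:
jog_arm(series=[[[0.06,0,0,0,0,0,0],[0.06,0,0,0,0,0,0],[0.06,0,-0.4,0,0,0,0],[0.06,0,-0.8,0,0,0,0],[0.06,0,-1,0,0,0,0],[0.06,0,-1,0,0,0,0]]])

```text
time: 27.02
tool_pos: [0.5793, -0.1767, 0.2027]
eef_rot: [0.004, 0.596, 0.803, 0.001]
wrist_force: [-1.0, -0.2, -0.2]
gripper_width: -0.001
gripper_force: 0.0
```

Emit:
jog_arm(series=[[[-0.5,0,0,0,0,0,0],[-1,0,0,0,0,0,0],[-1,0,0,0,0,0,0],[-1,0,0,0,0,0,0],[-1,0,0,0,0,0,0]]])

```text
time: 27.65
tool_pos: [0.6125, -0.2892, 0.1993]
eef_rot: [-0.0, 0.595, 0.804, 0.0]
wrist_force: [-0.2, -1.4, -0.0]
gripper_width: 0.005
gripper_force: 0.0
```

```bash
python3 -c "
from h import *
st();gap();gap();ang(cam('side'));
c=cam('side');cv2.imwrite('pics/z.png',c['pixels'][100:300,150:350].repeat(3,0).repeat(3,1))"
```

```text
t 27.65 tip in holder(mm) [-1.000e-01 -8.820e+01  1.853e+02] F [-0.2 -1.4 -0. ] toolx in holder [-0.003  1.     0.001] q [-0.52  0.38  1.05  0.    1.72 -0.82]
side roll -y face -22.9 263 rim y [-58.  -42.2]
side roll -y face -22.9 276 rim y [-58.4 -42.1]
stripe [70. 72. 72. 72. 74. 76. 77. 77. 80. 80. 81. 83. 84. 85. 85. 86. 86. 87.
 87. 87. 90. 91. 95.] mean 81.5 med 83.0 vis a-range per brass
```

View pics/z.png

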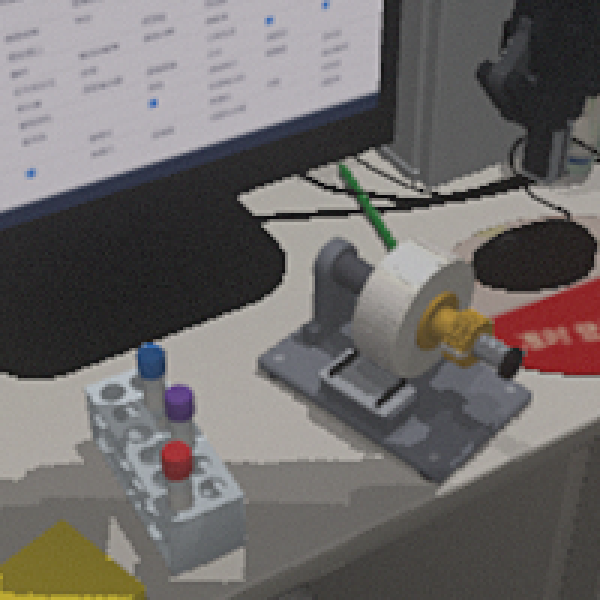

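The roll is against the collar flange, the rack with its tubes and the pen have not moved, and the hand is clear at about (550,150). Handing in.

```bash
python3 -c "
from station import env
print(env.finish_job())"
```

```text
the job is handed in; nothing more can be done
None
```

I loosened the collar by about 727° (two turns and roughly 7° over, by camera), pushed the roll up against it, left the rack, tubes and pen where they were, took the hand clear and handed the job in at about 28 s; no verdict came back.

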